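Set the basin taps for a shave

TASK

Get the basin taps ready for a shave by pushing with a fingertip. First push the black arm of the temperature tap round until it points at the middle of the green (warm) mark on its white dial, and only then push the red arm of the stop tap all the way round to its black stop pin. Only push the arms, never pinch them, and leave everything else on the ledge where it stands.

Things in the scene. Friction and masses are not known exactly. Their poses are not given: they have to be found in the camera images.
- temp_valve: temperature tap, fixed: white round dial 150 mm across and 10 mm thick on the ledge, with an upright steel stem 44 mm across. Origin on the arm's turning axis at ledge height. Its x axis points from the axis to the green mark; blue (cold) mark 1.3 rad counterclockwise of it seen from above, red (hot) mark 1.3 rad clockwise. Marks are 24 mm squares, centred 60 mm from the axis
- green_mark (a point): middle of the green mark on the dial's upper face, 60 mm from the axis, 11 mm above the ledge
- temp_arm (a joint): angle of the black temperature arm, rad: 0 = pointing at the middle of the green mark, growing counterclockwise seen from above (towards blue); range -1.7 to 1.7. It starts on the blue side, between 0.7 and 1.5
- temp_arm_mid (a point): point on the centre line of the black arm's upper face, 70 mm from the axis, 64 mm above the ledge. The arm is a flat straight arm, 14 mm wide, 18 mm high (between 46 and 64 mm above the ledge), its rounded end 97 mm from the upright axis it turns about, on a 42 mm hub. It swings level, resists with about 0.12 N m (about 2 N at 70 mm from the axis) and stays where it is left
- stop_valve: stop tap, fixed: steel round flange 124 mm across and 10 mm thick on the ledge, with an upright steel stem 44 mm across. Origin on the arm's turning axis at ledge height. Shut, the red arm points along its -y axis; fully open, along its +x axis
- stop_pin (a point): top of the black upright stop pin (8 mm across, 64 mm above the ledge) on the flange, 51 mm from the axis; fully open, the red arm lies against its clockwise side
- stop_arm (a joint): angle of the red stop arm, rad: 0 = shut, growing counterclockwise seen from above, 1.57 = fully open, stopped hard at the pin. It starts between 0 and 0.25
- stop_arm_mid (a point): point on the centre line of the red arm's upper face, 70 mm from the axis, 64 mm above the ledge. The arm is a flat straight arm, 14 mm wide, 18 mm high (between 46 and 64 mm above the ledge), its rounded end 97 mm from the upright axis it turns about, on a 42 mm hub. It swings level, resists with about 0.12 N m (about 2 N at 70 mm from the axis) and stays where it is left
- cup: beige plastic cup, 68 mm across, 85 mm high; origin under its centre; bystander
- mug: white ceramic mug, 80 mm across without its handle, 90 mm high; origin under its centre; bystander
- cologne: green glass cologne bottle, 50 x 34 mm, 110 mm high with its black cap; origin under its centre; bystander
- tweezers: chrome tweezers lying flat, 96 mm long along their x, 9 mm wide, 6 mm high; origin under the middle; bystander
- kit: grey hard-case shaving kit, lid closed, 130 x 200 mm, 60 mm high; origin under its centre; bystander
- brush: dark shaving brush standing on its handle, 40 mm across, 100 mm high; origin under its centre; bystander
- spout: fixed chrome spout, 28 mm column, 127 mm high, reaching 177 mm forward (+x) over the basin; origin under the column

How it is judged:
By the outcome, as a careful person would: the job done as asked, in the order asked, and still so for the second after the job is handed in, with the robot touching nothing.
It also fails if it takes over 64 s, if anything falls off the work surface, if the arm or the gripper's body presses on something with over 40 N, if the wrist force passes 120 N, or if a joint passes its speed limit or range.

ROBOT

A 7-joint arm with a two-finger parallel gripper is mounted at the origin on the work surface. World frame = base frame: x ahead of the robot, y to its left, z up, the work surface at z = 0. Lengths are in m, angles in rad, forces in N, time in s.
With the tool pointing down it reaches from about 0.4 to 0.875 m from the base axis. Payload 6.5 kg.
Tool frame: the origin (TCP) lies where the fingers leave the gripper's body, on its centre line; the fingertips stand 73 mm ahead of it and the grasp point (between the pads) lies 54 mm ahead of it (arm.finger_overhang is the z of the fingertips in the tool frame, in m); z points along the fingers, y is the line along which they close (so a half turn about z gives the same grasp; the last joint's range is limited). The gripper opens to 85 mm and grips with 20 to 120 N. Pads are 22 mm wide; open, the fingers measure 114 mm over their backs; the gripper's body (76 mm by 85 mm) begins 54 mm behind the grasp point. The pads swing forward as they close: fully open they stand 13 mm farther back than shut.
Start: joints at [1.116, 0.536, -0.004, 1.538, 0.003, 1.067, -0.071], TCP at [0.246, -0.601, 0.304] pointing down, gripper open.
Joint ranges: [-2.7, 2.7], [-0.37, 2.16], [-1.27, 1.26], [0.24, 2.4], [-1.31, 4.45], [0.19, 1.91], [-2.76, 2.76]. Speed limits (rad/s): [2.39, 2.39, 3.14, 3.14, 3.14, 3.14, 3.14].

INTERFACE

Orientations are given as a unit quaternion [x, y, z, w].
In Python, from station import arm, eyes gives the robot as it stands. The module is installed in compiled form; this text tells all that it offers.
- The arm moves only by the tool step_arm, never from a script. Its argument "plan" is a list of rows, each an object with "claw": the gripper command: -1 is shut, 1 is fully open, values between are in proportion; "delta_pos": the shift along the tool's x, y, z in m, a list of three; "delta_rot": the turn, a rotation vector about the tool's x, y, z in degrees, a list of three. A call has 1 to 10 rows; each row shifts and turns the commanded pose from where the row before left it, along the tool's axes as they then stand; what a row does not reach is not made up. A row lasts 1/10 s, in which the tool goes at most 50 mm and 8.59 degrees, less where a joint would pass 70% of its speed; a pose out of reach is approached as far as the arm can. A call is refused whole if a number of a shift passes 0.05 or a number of a turn 8.59, either way. A call with a gripper value outside its range is refused whole. The fingers move at their own pace and stop on an object; "squeeze" is the grip in N (left out, the last holds). Time passes only in rows, so rows that do not move let the fingers close. It gives the time, the measured TCP pose, the force, the opening and the grip force at its end, in the units of the state.
- arm.sense(): the state, without advancing time (a new reading comes with each control period).
- eyes.get_image(name): name is "scene" or "top" or "wrist"; returns (picture, depth): 400x640x3 uint8, red, green, blue; 400x640 float32, m along the optical axis (not along the pixel's ray), 0 where there is no reading.
- eyes.get_calibration(name): a dict with "intrinsics" (3x3 intrinsics, pixels), "position" and "rotation" of the camera in the world. Camera axes: x right, y up, looking along -z (the intrinsics and any distortion apply to the point x, -y, -z); pixel columns grow to the right and rows downward; lengths in m; the calibration is good to about 2 mm. A picture is of the moment at which its call begins: read the wrist's pose just before it. get_calibration takes no time and is no camera call; for the wrist camera it gives the pose at the moment of the call.
- arm.job_done(): hands the job in; it is judged then, once.
The state is a dict: "clock": time; "joint_positions": joint angles; "dq": joint speeds; "joint_efforts": joint torques, N m; "ee_pos": TCP position; "tcp_rot": TCP orientation; "ft_force": force on the tool from outside, world axes, zero at the start; "torque": the same for the moment, N m; "finger_gap": opening from 0.0 (shut) to 1.0 (fully open); "finger_force": force on a finger pad.
Only numpy, scipy, OpenCV 4.12 (cv2) and the standard library are available. Lean on these libraries where they do the work, as an engineer would, in place of code of your own. Each camera call takes 0.05 s, during which the arm holds its last target. There are 200 camera calls.

## Working session

There is one attempt and no reset: what is moved stays moved. The work goes in short steps, Python scripts to look and compute and a tool call to move; the robot and the scene stay as the last step left them, time stands still between calls to the robot, and variables do not carry over. Pictures are saved under pics/ and viewed, at most 10 in all, crops included, and the job is handed in when it is done.

Besides the shell and the picture viewer there is one more tool, called after ">>>" in YAML: its name, and indented under it one key for each argument. step_arm: Moves the arm, as the interface text tells. Its arguments: {"type":"object","properties":{"plan":{"type":"array","items":{"type":"object","properties":{"claw":{"type":"number"},"delta_pos":{"type":"array","items":{"type":"number"}},"delta_rot":{"type":"array","items":{"type":"number"}}}}},"squeeze":{"type":"number"}},"required":["plan"]}

```bash
mkdir -p pics; cat > h.py <<'E'
import numpy as np,cv2
from station import arm,eyes
def grab(n,f=None):
    c=eyes.get_calibration(n); p,d=eyes.get_image(n)
    if f: cv2.imwrite('pics/'+f,p[:,:,::-1])
    return p,d,c
def world(d,c):
    K=np.array(c['intrinsics']);R=np.array(c['rotation']);t=np.array(c['position'])
    if R.size==4:
        from scipy.spatial.transform import Rotation as Q; R=Q.from_quat(R).as_matrix()
    v,u=np.mgrid[:d.shape[0],:d.shape[1]]
    P=np.stack([(u-K[0,2])/K[0,0]*d,-(v-K[1,2])/K[1,1]*d,-d],-1)
    return P@R.T+t
E
python3 - <<'E'
from h import *
s=arm.sense();print(s)
for n in('scene','top'):
    p,d,c=grab(n,n+'0.png');print(c);np.savez(n+'0.npz',p=p,W=world(d,c),d=d)
a=cv2.imread('pics/top0.png');b=cv2.imread('pics/scene0.png')
E
```

```text
{'clock': 0.0, 'joint_positions': array([ 1.11582653,  0.53718722, -0.00445726,  1.53886057,  0.00259136,
        1.06730778, -0.07119957]), 'dq': array([ 0.00159053,  0.00125291, -0.0003146 , -0.00033877,  0.00076188,
       -0.00046907, -0.00158867]), 'joint_efforts': array([ 6.13076872e-05, -5.83403206e+01,  1.04905631e+00, -2.59100550e+01,
        1.24881958e-02,  9.42185550e-03, -2.48840138e-06]), 'ee_pos': array([ 0.24619472, -0.60102573,  0.30300406]), 'tcp_rot': array([ 9.81158159e-01,  1.93204283e-01, -2.24224418e-04, -8.49483083e-04]), 'ft_force': array([0.33483439, 0.31529338, 0.66853498]), 'torque': array([ 0.03823382,  0.00032498, -0.04427198]), 'finger_force': 0.0, 'finger_gap': 0.9971335746254525}
{'intrinsics': array([[395.52335389,   0.        , 316.8271761 ],
       [  0.        , 395.52335389, 204.6633629 ],
       [  0.        ,   0.        ,   1.        ]]), 'position': array([ 1.14969816, -0.35185269,  1.02173802]), 'rotation': array([0.25866294, 0.14956976, 0.46513809, 0.83328802])}
{'intrinsics': array([[432.47848541,   0.        , 322.8432111 ],
       [  0.        , 432.47848541, 196.38038373],
       [  0.        ,   0.        ,   1.        ]]), 'position': array([0.39929045, 0.01126163, 1.50136544]), 'rotation': array([-0.04883548,  0.05074567,  0.71533121, -0.69522746])}
```

View pics/top0.png

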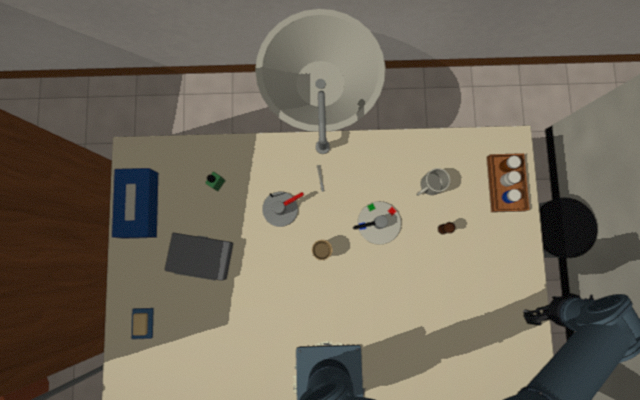

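View pics/scene0.png

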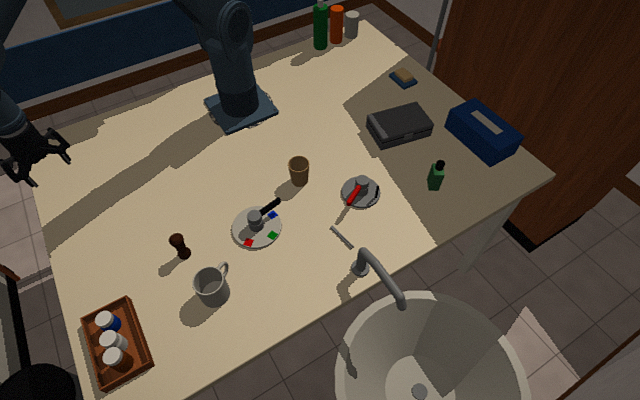

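The top view shows the temperature dial at (380,222), its black arm pointing left to (355,227), and the green mark at (371,207). The stop tap is at (281,208), with its red arm towards (302,194) and the pin near (273,196). The cup is at (321,250) and the tweezers at (321,178).

```bash
cat > m.py <<'E'
from h import *
import sys
def comp(mask,W,lo):
    n,l,st,ce=cv2.connectedComponentsWithStats(mask.astype(np.uint8))
    return [(np.round(np.median(W[l==i],0),4),st[i,4],np.round(ce[i])) for i in range(1,n) if st[i,4]>=lo]
for n in('top','scene'):
    z=np.load(n+'0.npz');W=z['W'];hsv=cv2.cvtColor(z['p'],cv2.COLOR_RGB2HSV);H,S,V=[hsv[...,i].astype(int) for i in range(3)]
    box=(W[...,0]>.3)&(W[...,0]<.75)&(W[...,1]>-.45)&(W[...,1]<.4)
    print(n,'table z',np.median(W[...,2][box]))
    for nm,m in dict(green=(H>45)&(H<80)&(S>150),blue=(H>105)&(H<130)&(S>150),red=((H<6)|(H>174))&(S>170)&(V>90),black=(V<45)).items():
        for c in comp(m&box,W,8): print(nm,*c)
    for nm,m in dict(h64=(W[...,2]>.05)).items():
        for c in comp(m&box,W,20): print(nm,*c)
E
python3 m.py
```

```text
top table z 0.0012319501325784854
green [ 0.5688 -0.1616  0.0118] 25 [371. 207.]
blue [ 0.4967 -0.1248  0.0581] 10 [362. 228.]
red [0.5977 0.1045 0.0632] 74 [293. 199.]
red [ 0.5533 -0.2336  0.0118] 32 [392. 211.]
black [0.6676 0.3687 0.1102] 45 [211. 178.]
black [ 0.5033 -0.1314  0.065 ] 50 [365. 225.]
black [ 0.4871 -0.3925  0.0476] 24 [442. 228.]
black [0.4241 0.3247 0.0301] 23 [229. 254.]
black [0.3612 0.3364 0.0304] 15 [226. 272.]
h64 [ 0.64   -0.3704  0.0779] 277 [435. 181.]
h64 [0.6649 0.3679 0.0816] 187 [213. 180.]
h64 [0.5843 0.1415 0.0658] 228 [285. 203.]
h64 [ 0.507  -0.17    0.0665] 228 [373. 223.]
h64 [ 0.4859 -0.4001  0.0944] 119 [448. 227.]
h64 [0.4091 0.3633 0.0599] 893 [216. 258.]
h64 [0.4279 0.0156 0.0803] 116 [321. 249.]
scene table z -5.531679138082168e-06
green [0.6958 0.3669 0.0465] 9 [440. 182.]
green [ 0.5689 -0.1619  0.0108] 49 [272. 235.]
blue [ 0.5056 -0.1281  0.0107] 47 [272. 215.]
red [0.6007 0.1045 0.0623] 98 [354. 194.]
red [ 0.5546 -0.2332  0.0109] 49 [248. 242.]
black [0.4394 0.3595 0.0541] 779 [386. 131.]
black [0.6729 0.3658 0.1074] 81 [440. 165.]
black [0.685  0.3548 0.0448] 213 [434. 181.]
black [0.592  0.1485 0.0336] 67 [363. 190.]
black [0.619  0.1787 0.037 ] 26 [376. 192.]
black [ 0.5071 -0.131   0.0615] 133 [270. 206.]
black [0.6241 0.1239 0.0048] 10 [362. 207.]
black [ 0.5325 -0.1921  0.0547] 38 [255. 222.]
black [ 0.5337 -0.1933  0.024 ] 57 [256. 228.]
black [ 0.4977 -0.4053  0.0554] 256 [180. 247.]
h64 [0.4184 0.3598 0.0593] 642 [384. 126.]
h64 [0.4213 0.0139 0.0709] 315 [298. 166.]
h64 [0.6777 0.3616 0.0793] 260 [437. 171.]
h64 [0.5889 0.1362 0.064 ] 269 [358. 187.]
h64 [ 0.5103 -0.1729  0.0641] 320 [261. 212.]
h64 [ 0.4942 -0.4056  0.0923] 201 [176. 241.]
h64 [ 0.6325 -0.3762  0.0757] 604 [210. 281.]
```

```bash
cat > f.py <<'E'
from h import *
from scipy.optimize import least_squares
def circ(P,r0):
    r=least_squares(lambda q:np.hypot(P[:,0]-q[0],P[:,1]-q[1])-q[2],[*P.mean(0),r0],loss='soft_l1',f_scale=.002).x
    return r.round(4)
def near(W,c,r,lo,hi): return W[(np.hypot(W[...,0]-c[0],W[...,1]-c[1])<r)&(W[...,2]>lo)&(W[...,2]<hi)]
if __name__=='__main__':
  for n in('top','scene'):
    z=np.load(n+'0.npz');W=z['W']
    for nm,c,R in(('temp',(.515,-.188),.075),('stop',(.58,.14),.062)):
        D=near(W,c,.1,.006,.014)
        # hull rim of disc
        hull=cv2.convexHull(D[:,:2].astype(np.float32))[:,0]
        print(n,nm,'disc',circ(hull.astype(float),R))
        T=near(W,c,.12,.058,.075)[:,:2]; A=T-T.mean(0); w,v=np.linalg.eigh(A.T@A); 
        print(' top mean',T.mean(0).round(4),'n',len(T),'az',np.arctan2(*v[::-1,1]).round(3),'range',(A@v[:,1]).min().round(3),(A@v[:,1]).max().round(3),'zmax',near(W,c,.06,.05,.3)[:,2].max().round(3))
E
python3 f.py
```

```text
top temp disc [ 0.5153 -0.1889  0.0964]
 top mean [ 0.5095 -0.1602] n 218 az 1.766 range -0.045 0.069 zmax 0.075
top stop disc [0.5781 0.1391 0.0965]
 top mean [0.5847 0.1357] n 217 az 2.034 range -0.071 0.044 zmax 0.075
scene temp disc [ 0.5151 -0.1884  0.0741]
 top mean [ 0.512  -0.1642] n 266 az 1.789 range -0.044 0.072 zmax 0.072
scene stop disc [0.5734 0.1537 0.0615]
 top mean [0.5877 0.132 ] n 238 az 2.0 range -0.072 0.048 zmax 0.072
```

>>> step_arm:
  plan:
    - {"claw": -1,"delta_pos": [0.0317,-0.0303,0],"delta_rot": [0,0,0]}
    - {"claw": -1,"delta_pos": [0.0317,-0.0303,0],"delta_rot": [0,0,0]}
    - {"claw": -1,"delta_pos": [0.0317,-0.0303,0],"delta_rot": [0,0,0]}
    - {"claw": -1,"delta_pos": [0.0317,-0.0303,0],"delta_rot": [0,0,0]}
    - {"claw": -1,"delta_pos": [0.0317,-0.0303,0],"delta_rot": [0,0,0]}
    - {"claw": -1,"delta_pos": [0.0317,-0.0303,0],"delta_rot": [0,0,0]}
    - {"claw": -1,"delta_pos": [0.0317,-0.0303,0],"delta_rot": [0,0,0]}
    - {"claw": -1,"delta_pos": [0.0317,-0.0303,0],"delta_rot": [0,0,0]}
    - {"claw": -1,"delta_pos": [0.0317,-0.0303,0],"delta_rot": [0,0,0]}
    - {"claw": -1,"delta_pos": [0.0317,-0.0303,0],"delta_rot": [0,0,0]}

```text
clock: 1.1
ee_pos: [0.4251, -0.1992, 0.3038]
tcp_rot: [0.981, 0.193, -0.0, -0.0]
ft_force: [1.3, 0.1, 0.8]
finger_gap: -0.003
finger_force: 0.0
```

>>> step_arm:
  plan:
    - {"claw": -1,"delta_pos": [0,0,0],"delta_rot": [0,0,-8]}
    - {"claw": -1,"delta_pos": [0,0,0],"delta_rot": [0,0,-8]}
    - {"claw": -1,"delta_pos": [0,0,0],"delta_rot": [0,0,-8]}
    - {"claw": -1,"delta_pos": [0,0,0],"delta_rot": [0,0,-8]}
    - {"claw": -1,"delta_pos": [0,0,0],"delta_rot": [0,0,-8]}
    - {"claw": -1,"delta_pos": [0,0,0],"delta_rot": [0,0,-8]}
    - {"claw": -1,"delta_pos": [0,0,0],"delta_rot": [0,0,-8]}
    - {"claw": -1,"delta_pos": [0,0,0],"delta_rot": [0,0,-8]}
    - {"claw": -1,"delta_pos": [0,0,0],"delta_rot": [0,0,-8]}
    - {"claw": -1,"delta_pos": [0,0,0],"delta_rot": [0,0,-7.4]}

```text
clock: 2.1
ee_pos: [0.4246, -0.2008, 0.3036]
tcp_rot: [0.629, 0.777, -0.0, -0.0]
ft_force: [0.3, 0.4, -1.0]
finger_gap: 0.001
finger_force: 0.0
```

```bash
cat > go.py <<'E'
import sys
from h import *
from scipy.spatial.transform import Rotation as Q
def go(x,y,z,az=None):
    s=arm.sense();R=Q.from_quat(s['tcp_rot']).as_matrix();e=s['ee_pos']
    a=np.arctan2(R[1,0],R[0,0])
    print('t',s['clock'],'at',e.round(4),'az',a.round(3),'tilt',R[:,2].round(3),'F',s['ft_force'].round(2))
    print('tool delta',(R.T@(np.array([x,y,z])-e)).round(4),'rotz deg',None if az is None else np.degrees(a-az).round(2))
if __name__=='__main__': go(*map(float,sys.argv[1:]))
E
python3 go.py .46 -.12 .123 1.775
python3 -c "
from h import *
p,d,c=grab('wrist','w1.png');print(c['position'])"
```

```text
t 2.1 at [ 0.4246 -0.2008  0.3036] az 1.78 tilt [-0.001  0.    -1.   ] F [ 0.28  0.41 -0.98]
tool delta [0.0717 0.0515 0.1806] rotz deg 0.3
[ 0.40739561 -0.12246794  0.37384537]
```

View pics/w1.png

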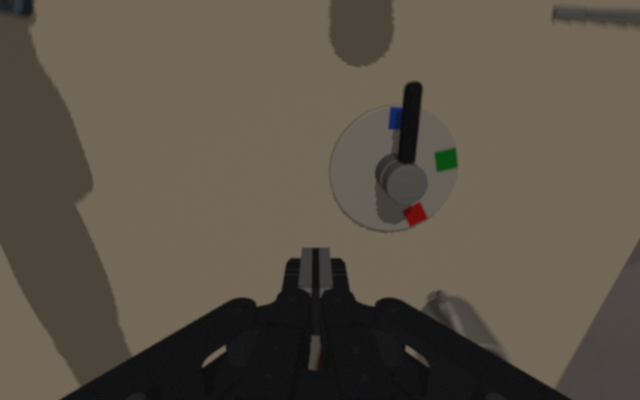

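The wrist view shows the dial at (393,168) with the arm from (405,165) to (413,88). Green is at (446,160), blue at (396,118) and red at (415,213). The shut fingertips are at (315,255). I'll measure from this view.

```bash
cat > w.py <<'E'
from h import *
from f import circ,near
def temp(n='wrist'):
    p,d,c=grab(n);W=world(d,c);hsv=cv2.cvtColor(p,cv2.COLOR_RGB2HSV);H,S,V=[hsv[...,i].astype(int) for i in range(3)]
    q={}
    for nm,m in dict(green=(H>45)&(H<80)&(S>120),blue=(H>105)&(H<130)&(S>130),red=((H<6)|(H>174))&(S>150)).items():
        m=m&(np.hypot(W[...,0]-.515,W[...,1]+.188)<.09)&(W[...,2]<.02); q[nm]=np.median(W[m],0); print(nm,q[nm].round(4),m.sum())
    m=(V<45)&(np.hypot(W[...,0]-.515,W[...,1]+.188)<.105)&(W[...,2]>.055)&(W[...,2]<.07)
    T=W[m][:,:2];A=T-T.mean(0);w,v=np.linalg.eigh(A.T@A)
    C=np.array([.515,-.1885]);u=v[:,1]*np.sign(v[:,1]@(T.mean(0)-C))
    g=q['green'][:2]-C
    print('n',len(T),'mean',T.mean(0).round(4),'pca az',np.arctan2(u[1],u[0]).round(3),'mean az',np.arctan2(*(T.mean(0)-C)[::-1]).round(3),'far',(((T-C)@u).max()).round(4),'green az',np.arctan2(g[1],g[0]).round(3),np.hypot(*g).round(4))
if __name__=='__main__': temp()
E
python3 w.py
```

```text
green [ 0.5683 -0.1639  0.0111] 377
blue [ 0.4991 -0.1306  0.0112] 237
red [ 0.5526 -0.2349  0.0112] 338
n 1280 mean [ 0.501  -0.1324] pca az 1.728 mean az 1.815 far 0.095 green az 0.433 0.0587
```

>>> step_arm:
  plan:
    - {"claw": -1,"delta_pos": [0.036,0.0,0],"delta_rot": [0,0,0]}
    - {"claw": -1,"delta_pos": [0.0357,0.02,0.0],"delta_rot": [0,0,0.3]}
    - {"claw": -1,"delta_pos": [0,-0.0725,0.0],"delta_rot": [0,0,0]}

```text
out of range: a shift must lie within [-0.05, 0.05]
```

```bash
python3 go.py .46 -.12 .123 1.74
```

```text
t 2.2 at [ 0.4246 -0.2009  0.3036] az 1.776 tilt [-0.001  0.    -1.   ] F [-0.12  0.18 -0.17]
tool delta [0.0719 0.0512 0.1806] rotz deg 2.04
```

The call was refused whole because of a bad third row, so nothing moved. I'll send the corrected moves.

>>> step_arm:
  plan:
    - {"claw": -1,"delta_pos": [0.024,0.017,0],"delta_rot": [0,0,2]}
    - {"claw": -1,"delta_pos": [0.024,0.017,0],"delta_rot": [0,0,0]}
    - {"claw": -1,"delta_pos": [0.024,0.015,0],"delta_rot": [0,0,0]}
    - {"claw": -1,"delta_pos": [0,0,0.035],"delta_rot": [0,0,0]}
    - {"claw": -1,"delta_pos": [0,0,0.035],"delta_rot": [0,0,0]}
    - {"claw": -1,"delta_pos": [0,0,0.035],"delta_rot": [0,0,0]}
    - {"claw": -1,"delta_pos": [0,0,0.035],"delta_rot": [0,0,0]}
    - {"claw": -1,"delta_pos": [0,0,0.025],"delta_rot": [0,0,0]}
    - {"claw": -1,"delta_pos": [0,0,0.0156],"delta_rot": [0,0,0]}
    - {"claw": -1,"delta_pos": [0,0,0],"delta_rot": [0,0,0]}

```text
clock: 3.2
ee_pos: [0.4587, -0.1209, 0.1214]
tcp_rot: [0.646, 0.763, -0.001, -0.002]
ft_force: [-0.1, 0.6, 0.8]
finger_gap: -0.004
finger_force: 0.0
```

```bash
python3 go.py .46 -.12 .123 1.74; python3 -c "
from h import *
grab('wrist','w2.png')"
```

```text
t 3.2 at [ 0.4587 -0.1209  0.1214] az 1.737 tilt [-0.004  0.001 -1.   ] F [-0.1   0.61  0.81]
tool delta [ 0.0007  0.0014 -0.0016] rotz deg -0.18
```

View pics/w2.png

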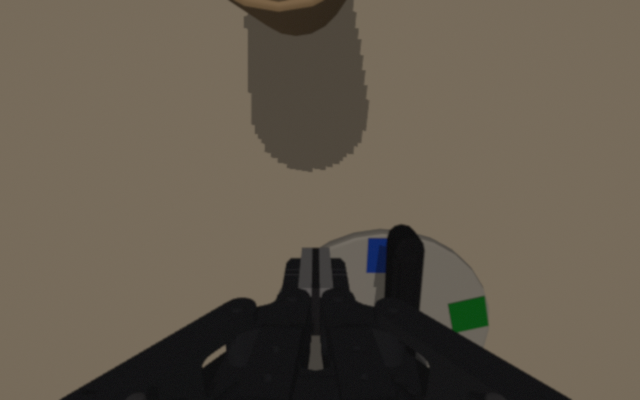

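The wrist view shows the fingertips at (315,255) beside the arm at (403,265), with a gap on the cold side and nothing touched. Next I close the gap and push along an arc.

>>> step_arm:
  plan:
    - {"claw": -1,"delta_pos": [0,0.009,0],"delta_rot": [0,0,0]}
    - {"claw": -1,"delta_pos": [0,0.009,0],"delta_rot": [0,0,0]}
    - {"claw": -1,"delta_pos": [0.002,0.0067,0],"delta_rot": [0,0,5]}
    - {"claw": -1,"delta_pos": [0.002,0.0067,0],"delta_rot": [0,0,5]}
    - {"claw": -1,"delta_pos": [0.002,0.0067,0],"delta_rot": [0,0,5]}
    - {"claw": -1,"delta_pos": [0.002,0.0067,0],"delta_rot": [0,0,5]}
    - {"claw": -1,"delta_pos": [0.002,0.0067,0],"delta_rot": [0,0,5]}
    - {"claw": -1,"delta_pos": [0.002,0.0067,0],"delta_rot": [0,0,5]}
    - {"claw": -1,"delta_pos": [0.002,0.0067,0],"delta_rot": [0,0,5]}
    - {"claw": -1,"delta_pos": [0.002,0.0067,0],"delta_rot": [0,0,5]}

```text
clock: 4.25
ee_pos: [0.5329, -0.1098, 0.1241]
tcp_rot: [0.868, 0.496, 0.0, 0.0]
ft_force: [-2.2, -0.3, 1.0]
finger_gap: -0.008
finger_force: 1.0
```

```bash
cat > rel.py <<'E'
from h import *
from scipy.spatial.transform import Rotation as Q
import sys
s=arm.sense();R=Q.from_quat(s['tcp_rot']).as_matrix();c=np.array([float(sys.argv[1]),float(sys.argv[2]),s['ee_pos'][2]])
print('t',s['clock'],s['ee_pos'].round(4),'az',np.arctan2(R[1,0],R[0,0]).round(3),'tool rel axis in tool frame',(R.T@(s['ee_pos']-c)).round(4),'F',s['ft_force'].round(1),'M',s['torque'].round(2))
E
python3 rel.py .515 -.189; python3 w.py
```

```text
t 4.25 [ 0.5329 -0.1098  0.1241] az 1.037 tool rel axis in tool frame [ 0.0773 -0.0249 -0.    ] F [-2.2 -0.3  1. ] M [-0.07  0.43 -0.03]
green [ 0.5686 -0.1636  0.0112] 1129
blue [ 0.4985 -0.1218  0.0112] 294
red [ 0.5468 -0.2337  0.0114] 100
n 2243 mean [ 0.5498 -0.1137] pca az 1.847 mean az 1.135 far 0.0846 green az 0.435 0.0591
```

```bash
python3 -c "
from h import *
p,d,c=grab('wrist','w3.png');np.savez('w3.npz',p=p,W=world(d,c),d=d)"
```

```text
(no output)
```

View pics/w3.png

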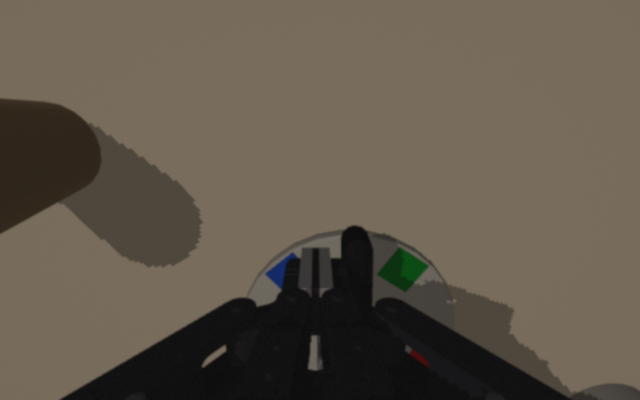

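The wrist view shows the arm (355,230)–(365,310) lying flat against the right finger and parallel to the tool, with green at (403,270). About 34° remains, so I'll push 30°, back off and measure.

>>> step_arm:
  plan:
    - {"claw": -1,"delta_pos": [0.002,0.0067,0],"delta_rot": [0,0,5]}
    - {"claw": -1,"delta_pos": [0.002,0.0067,0],"delta_rot": [0,0,5]}
    - {"claw": -1,"delta_pos": [0.002,0.0067,0],"delta_rot": [0,0,5]}
    - {"claw": -1,"delta_pos": [0.002,0.0067,0],"delta_rot": [0,0,5]}
    - {"claw": -1,"delta_pos": [0.002,0.0067,0],"delta_rot": [0,0,5]}
    - {"claw": -1,"delta_pos": [0.002,0.0067,0],"delta_rot": [0,0,5]}
    - {"claw": -1,"delta_pos": [0,0,0],"delta_rot": [0,0,0]}

```text
clock: 5.05
ee_pos: [0.5701, -0.1283, 0.1238]
tcp_rot: [0.967, 0.256, 0.001, 0.0]
ft_force: [0.8, 0.3, 0.8]
finger_gap: -0.002
finger_force: 0.0
```

```bash
python3 rel.py .515 -.189
```

```text
t 5.05 [ 0.5701 -0.1283  0.1238] az 0.519 tool rel axis in tool frame [ 0.0779 -0.0254  0.0001] F [0.8 0.3 0.8] M [-0.02 -0.02 -0.04]
```

>>> step_arm:
  plan:
    - {"claw": -1,"delta_pos": [0,-0.02,0],"delta_rot": [0,0,0]}
    - {"claw": -1,"delta_pos": [0,-0.02,0],"delta_rot": [0,0,0]}
    - {"claw": -1,"delta_pos": [0,0,0],"delta_rot": [0,0,0]}

```text
clock: 5.35
ee_pos: [0.5486, -0.0901, 0.1234]
tcp_rot: [0.966, 0.26, -0.0, -0.001]
ft_force: [-0.4, 0.1, 0.7]
finger_gap: -0.002
finger_force: 0.0
```

```bash
cat > w.py <<'E'
from h import *
from scipy.spatial.transform import Rotation as Q
def meas(C,sel,ymin=.03):
    s=arm.sense();Rt=Q.from_quat(s['tcp_rot']).as_matrix()
    p,d,c=grab('wrist');W=world(d,c);hsv=cv2.cvtColor(p,cv2.COLOR_RGB2HSV);H,S,V=[hsv[...,i].astype(int) for i in range(3)]
    L=(W-s['ee_pos'])@Rt; rr=np.hypot(W[...,0]-C[0],W[...,1]-C[1])
    q={}
    for nm,m in dict(green=(H>45)&(H<80)&(S>120),red=((H<6)|(H>174))&(S>150)).items():
        m=m&(rr<.09)&(W[...,2]<.02)
        if m.sum()>20: q[nm]=np.median(W[m],0); print(nm,q[nm].round(4),m.sum())
    m=sel(H,S,V)&(rr<.105)&(rr>.03)&(W[...,2]>.058)&(W[...,2]<.069)&(abs(L[...,1])>ymin)
    T=W[m][:,:2];A=T-T.mean(0);w,v=np.linalg.eigh(A.T@A);u=v[:,1]*np.sign(v[:,1]@(T.mean(0)-C))
    print('at',s['ee_pos'].round(4),'n',len(T),'mean',T.mean(0).round(4),'pca az',np.arctan2(u[1],u[0]).round(3),'sd',np.sqrt(w/len(T)).round(4),'mean az',np.arctan2(*(T.mean(0)-C)[::-1]).round(3),'far',(((T-C)@u).max()).round(4))
    if 'green' in q:
        g=q['green'][:2]-C;print('green az',np.arctan2(g[1],g[0]).round(3),np.hypot(*g).round(4))
if __name__=='__main__': meas(np.array([.5145,-.189]),lambda H,S,V:V<45)
E
python3 w.py
```

```text
green [ 0.5654 -0.1579  0.0113] 538
red [ 0.5533 -0.2346  0.0113] 987
at [ 0.5486 -0.0901  0.1234] n 2835 mean [ 0.5771 -0.1477] pca az 0.606 sd [0.0041 0.0135] mean az 0.583 far 0.0971
green az 0.549 0.0597
```

>>> step_arm:
  plan:
    - {"claw": -1,"delta_pos": [0,0.02,0],"delta_rot": [0,0,0]}
    - {"claw": -1,"delta_pos": [0,0.02,0],"delta_rot": [0,0,0]}
    - {"claw": -1,"delta_pos": [0.0004,0.0014,0],"delta_rot": [0,0,1]}
    - {"claw": -1,"delta_pos": [0.0004,0.0014,0],"delta_rot": [0,0,1]}
    - {"claw": -1,"delta_pos": [0.0004,0.0014,0],"delta_rot": [0,0,1]}
    - {"claw": -1,"delta_pos": [0.0004,0.0014,0],"delta_rot": [0,0,1]}
    - {"claw": -1,"delta_pos": [0.0004,0.0014,0],"delta_rot": [0,0,1]}
    - {"claw": -1,"delta_pos": [0.0004,0.0014,0],"delta_rot": [0,0,1]}
    - {"claw": -1,"delta_pos": [0.0004,0.0014,0],"delta_rot": [0,0,1]}
    - {"claw": -1,"delta_pos": [0,0,0],"delta_rot": [0,0,0]}

```text
clock: 6.4
ee_pos: [0.5763, -0.1355, 0.1232]
tcp_rot: [0.981, 0.196, -0.0, -0.0]
ft_force: [-1.1, 0.8, -0.1]
finger_gap: -0.0
finger_force: 0.6
```

```bash
python3 rel.py .515 -.189
```

```text
t 6.4 [ 0.5763 -0.1355  0.1232] az 0.395 tool rel axis in tool frame [ 0.0771 -0.0258  0.    ] F [-1.1  0.8 -0.1] M [0.27 0.07 0.06]
```

>>> step_arm:
  plan:
    - {"claw": -1,"delta_pos": [0,-0.02,0],"delta_rot": [0,0,0]}
    - {"claw": -1,"delta_pos": [0,-0.02,0],"delta_rot": [0,0,0]}
    - {"claw": -1,"delta_pos": [-0.04,0,-0.02],"delta_rot": [0,0,0]}
    - {"claw": -1,"delta_pos": [-0.03,0,-0.04],"delta_rot": [0,0,0]}
    - {"claw": -1,"delta_pos": [-0.03,0,-0.04],"delta_rot": [0,0,0]}
    - {"claw": -1,"delta_pos": [0,0,0],"delta_rot": [0,0,0]}
    - {"claw": -1,"delta_pos": [0,0,0],"delta_rot": [0,0,0]}

```text
clock: 7.1
ee_pos: [0.4689, -0.138, 0.2244]
tcp_rot: [0.981, 0.196, 0.001, 0.001]
ft_force: [0.1, -0.3, 0.3]
finger_gap: 0.002
finger_force: 0.0
```

```bash
python3 w.py; python3 rel.py .515 -.189;python3 -c "
from h import *
for n in('wrist','top','scene'):
    p,d,c=grab(n,n+'4.png');np.savez(n+'4.npz',p=p,W=world(d,c),d=d)"
```

```text
green [ 0.566  -0.1586  0.0112] 407
red [ 0.5531 -0.2341  0.0113] 705
at [ 0.4689 -0.138   0.2244] n 2034 mean [ 0.5709 -0.1603] pca az 0.452 sd [0.0038 0.0185] mean az 0.47 far 0.0951
green az 0.533 0.0598
t 7.15 [ 0.4689 -0.1373  0.2234] az 0.396 tool rel axis in tool frame [-0.0226 -0.0654 -0.0001] F [ 1.2  0.8 -0.2] M [0.06 0.01 0.03]
```

View pics/wrist4.png

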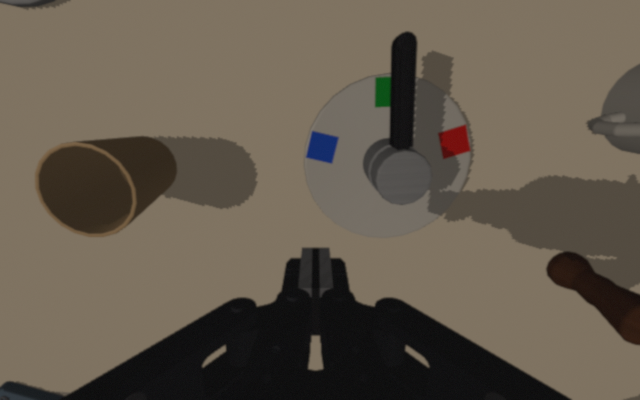

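The wrist view shows the black arm (404,38)–(401,145) over the green mark, which is half hidden at (384,92). Blue is at (322,147) and red at (454,142), about symmetric. I'll compute the angle from the blue and red marks.

```bash
python3 - <<'E'
from h import *
from f import circ
for n in('wrist','top','scene'):
    z=np.load(n+'4.npz');W=z['W'];hsv=cv2.cvtColor(z['p'],cv2.COLOR_RGB2HSV);H,S,V=[hsv[...,i].astype(int) for i in range(3)]
    C=np.array([.515,-.1885]);rr=np.hypot(W[...,0]-C[0],W[...,1]-C[1])
    M={}
    for nm,m in dict(b=(H>105)&(H<130)&(S>130),r=((H<6)|(H>174))&(S>150)).items():
        m=m&(rr<.09)&(W[...,2]<.02)
        M[nm]=cv2.minAreaRect(W[m][:,:2].astype(np.float32)) if m.sum() else None
    if None in M.values(): print(n,'hidden');continue
    b,r=[np.array(M[k][0]) for k in'br']; print(n,'sizes',M['b'][1],M['r'][1])
    e=b-r; u=np.array([e[1],-e[0]])/np.hypot(*e); g=np.arctan2(u[1],u[0]); c=(b+r)/2-.06*np.cos(1.3)*u
    m=(V<45)&(rr<.105)&(rr>.03)&(W[...,2]>.056)&(W[...,2]<.071)
    T=W[m][:,:2]
    if len(T)<20: print('no arm');continue
    A=T-T.mean(0);w,v=np.linalg.eigh(A.T@A);a=v[:,1]*np.sign(v[:,1]@(T.mean(0)-C))
    print(' chord',np.hypot(*e),'(0.1156) axis',c.round(4),'green az',g.round(3),'pca',np.arctan2(a[1],a[0]).round(3),'mean az',np.arctan2(*(T.mean(0)-c)[::-1]).round(3),len(T))
E
```

```text
wrist sizes (0.02277720905840397, 0.022463738918304443) (0.023507526144385338, 0.023752691224217415)
 chord 0.11549836054842307 (0.1156) axis [ 0.5138 -0.1889] green az 0.437 pca 0.452 mean az 0.465 2126
top sizes (0.009823893196880817, 0.020253868773579597) (0.00949553120881319, 0.0063806260004639626)
no arm
scene sizes (0.024055276066064835, 0.021434122696518898) (0.02324138581752777, 0.023066367954015732)
 chord 0.11540701506926128 (0.1156) axis [ 0.5147 -0.1872] green az 0.437 pca 0.453 mean az 0.412 106
```

Temperature arm error is about +0.02 rad, which is good. Now the stop tap.

>>> step_arm:
  plan:
    - {"claw": -1,"delta_pos": [0,0,-0.04],"delta_rot": [0,0,8]}
    - {"claw": -1,"delta_pos": [0,0,-0.03],"delta_rot": [0,0,8]}
    - {"claw": -1,"delta_pos": [0,0,0],"delta_rot": [0,0,8]}
    - {"claw": -1,"delta_pos": [0,0,0],"delta_rot": [0,0,8]}
    - {"claw": -1,"delta_pos": [0,0,0],"delta_rot": [0,0,8]}
    - {"claw": -1,"delta_pos": [0,0,0],"delta_rot": [0,0,8]}
    - {"claw": -1,"delta_pos": [0,0,0],"delta_rot": [0,0,8]}
    - {"claw": -1,"delta_pos": [0,0,0],"delta_rot": [0,0,8]}
    - {"claw": -1,"delta_pos": [0,0,0],"delta_rot": [0,0,8]}
    - {"claw": -1,"delta_pos": [0,0,0],"delta_rot": [0,0,8]}

```text
clock: 8.3
ee_pos: [0.4687, -0.1368, 0.2921]
tcp_rot: [0.876, -0.482, -0.001, 0.001]
ft_force: [-0.8, 0.3, -0.8]
finger_gap: -0.0
finger_force: 0.0
```

```bash
python3 go.py .51 .17 .29 -1.12;python3 go.py .5666 .0646 .122 -1.12
```

```text
t 8.3 at [ 0.4687 -0.1368  0.2921] az -1.005 tilt [-0.002 -0.    -1.   ] F [-0.8   0.3  -0.76]
tool delta [-0.2369 -0.1993  0.002 ] rotz deg 6.58
t 8.3 at [ 0.4687 -0.1368  0.2921] az -1.005 tilt [-0.002 -0.    -1.   ] F [-0.8   0.3  -0.76]
tool delta [-0.1174 -0.1909  0.1699] rotz deg 6.58
```

>>> step_arm:
  plan:
    - {"claw": -1,"delta_pos": [-0.0168,-0.0273,0],"delta_rot": [0,0,0]}
    - {"claw": -1,"delta_pos": [-0.0168,-0.0273,0],"delta_rot": [0,0,0]}
    - {"claw": -1,"delta_pos": [-0.0168,-0.0273,0],"delta_rot": [0,0,0]}
    - {"claw": -1,"delta_pos": [-0.0168,-0.0273,0],"delta_rot": [0,0,0]}
    - {"claw": -1,"delta_pos": [-0.0168,-0.0273,0],"delta_rot": [0,0,0]}
    - {"claw": -1,"delta_pos": [-0.0168,-0.0273,0],"delta_rot": [0,0,0]}
    - {"claw": -1,"delta_pos": [-0.0168,-0.0273,0],"delta_rot": [0,0,0]}
    - {"claw": -1,"delta_pos": [0,0,0],"delta_rot": [0,0,6.6]}
    - {"claw": -1,"delta_pos": [0,0,0],"delta_rot": [0,0,0]}

```text
clock: 9.2
ee_pos: [0.5659, 0.0665, 0.2917]
tcp_rot: [0.849, -0.528, -0.001, 0.001]
ft_force: [0.2, -0.2, -0.2]
finger_gap: 0.001
finger_force: 0.0
```

```bash
python3 go.py .5666 .0646 .122 -1.12; python3 - <<'E'
from w import *
meas(np.array([.5735,.1535]),lambda H,S,V:((H<8)|(H>172))&(S>130),0)
grab('wrist','w5.png')
E
```

```text
t 9.2 at [0.5659 0.0665 0.2917] az -1.112 tilt [-0.002 -0.001 -1.   ] F [ 0.18 -0.16 -0.15]
tool delta [ 0.002  -0.0003  0.1697] rotz deg 0.45
at [0.5659 0.0665 0.2917] n 956 mean [0.6014 0.0964] pca az -1.08 sd [0.0041 0.019 ] mean az -1.117 far 0.0963
```

View pics/w5.png

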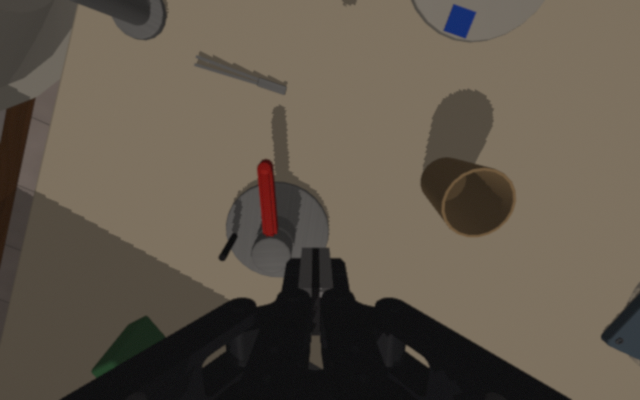

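The wrist view shows the red arm (265,165)–(272,230), the pin at (228,245) and the fingers at (315,255) to the right, on the clockwise side and clear of the arm. The tweezers and cup are clear too. Descend and push.

>>> step_arm:
  plan:
    - {"claw": -1,"delta_pos": [0.002,0,0.04],"delta_rot": [0,0,0]}
    - {"claw": -1,"delta_pos": [0,0,0.04],"delta_rot": [0,0,0]}
    - {"claw": -1,"delta_pos": [0,0,0.04],"delta_rot": [0,0,0]}
    - {"claw": -1,"delta_pos": [0,0,0.03],"delta_rot": [0,0,0]}
    - {"claw": -1,"delta_pos": [0,0,0.018],"delta_rot": [0,0,0]}
    - {"claw": -1,"delta_pos": [0,0,0],"delta_rot": [0,0,0]}
    - {"claw": -1,"delta_pos": [0,-0.009,0],"delta_rot": [0,0,0]}
    - {"claw": -1,"delta_pos": [0,-0.009,0],"delta_rot": [0,0,0]}
    - {"claw": -1,"delta_pos": [0,0,0],"delta_rot": [0,0,0]}

```text
clock: 10.2
ee_pos: [0.5854, 0.0722, 0.1268]
tcp_rot: [0.849, -0.529, 0.001, -0.002]
ft_force: [0.2, 1.0, 0.5]
finger_gap: 0.002
finger_force: 0.0
```

```bash
python3 rel.py .5735 .1535
```

```text
t 10.2 [0.5854 0.0722 0.1268] az -1.115 tool rel axis in tool frame [ 0.0783  0.0252 -0.    ] F [0.2 1.  0.5] M [ 0.01 -0.02  0.03]
```

>>> step_arm:
  plan:
    - {"claw": -1,"delta_pos": [0,0,0.003],"delta_rot": [0,0,0]}
    - {"claw": -1,"delta_pos": [0.002,-0.0067,0],"delta_rot": [0,0,-5]}
    - {"claw": -1,"delta_pos": [0.002,-0.0067,0],"delta_rot": [0,0,-5]}
    - {"claw": -1,"delta_pos": [0.002,-0.0067,0],"delta_rot": [0,0,-5]}
    - {"claw": -1,"delta_pos": [0.002,-0.0067,0],"delta_rot": [0,0,-5]}
    - {"claw": -1,"delta_pos": [0.002,-0.0067,0],"delta_rot": [0,0,-5]}
    - {"claw": -1,"delta_pos": [0.002,-0.0067,0],"delta_rot": [0,0,-5]}
    - {"claw": -1,"delta_pos": [0.002,-0.0067,0],"delta_rot": [0,0,-5]}
    - {"claw": -1,"delta_pos": [0.002,-0.0067,0],"delta_rot": [0,0,-5]}

```text
clock: 11.1
ee_pos: [0.6317, 0.0946, 0.1224]
tcp_rot: [0.979, -0.206, -0.0, 0.001]
ft_force: [-0.4, -1.8, 0.6]
finger_gap: 0.002
finger_force: 0.9
```

```bash
python3 rel.py .5735 .1535
```

```text
t 11.1 [0.6317 0.0946 0.1224] az -0.415 tool rel axis in tool frame [0.077  0.0304 0.0001] F [-0.4 -1.8  0.6] M [-0.48  0.02 -0.02]
```

>>> step_arm:
  plan:
    - {"claw": -1,"delta_pos": [0.002,-0.0067,0],"delta_rot": [0,0,-5]}
    - {"claw": -1,"delta_pos": [0.002,-0.0067,0],"delta_rot": [0,0,-5]}
    - {"claw": -1,"delta_pos": [0.002,-0.0067,0],"delta_rot": [0,0,-5]}
    - {"claw": -1,"delta_pos": [0.002,-0.0067,0],"delta_rot": [0,0,-5]}
    - {"claw": -1,"delta_pos": [0.002,-0.0067,0],"delta_rot": [0,0,-5]}
    - {"claw": -1,"delta_pos": [0.002,-0.0067,0],"delta_rot": [0,0,-5]}
    - {"claw": -1,"delta_pos": [0.0008,-0.0027,0],"delta_rot": [0,0,-2]}
    - {"claw": -1,"delta_pos": [0,0,0],"delta_rot": [0,0,0]}

```text
clock: 11.9
ee_pos: [0.6519, 0.1351, 0.1224]
tcp_rot: [0.998, 0.07, 0.0, 0.0]
ft_force: [0.7, 0.0, 0.6]
finger_gap: -0.005
finger_force: 0.2
```

```bash
python3 rel.py .5735 .1535
```

```text
t 11.9 [0.6519 0.1351 0.1224] az 0.14 tool rel axis in tool frame [0.075  0.0292 0.    ] F [0.7 0.  0.6] M [-0.08 -0.08  0.01]
```

Now slowly to the stop, watching the force.

>>> step_arm:
  plan:
    - {"claw": -1,"delta_pos": [0.0004,-0.0015,0],"delta_rot": [0,0,-1]}
    - {"claw": -1,"delta_pos": [0.0004,-0.0015,0],"delta_rot": [0,0,-1]}
    - {"claw": -1,"delta_pos": [0.0004,-0.0015,0],"delta_rot": [0,0,-1]}
    - {"claw": -1,"delta_pos": [0.0004,-0.0015,0],"delta_rot": [0,0,-1]}
    - {"claw": -1,"delta_pos": [0.0004,-0.0015,0],"delta_rot": [0,0,-1]}
    - {"claw": -1,"delta_pos": [0,0,0],"delta_rot": [0,0,0]}

```text
clock: 12.5
ee_pos: [0.6524, 0.1434, 0.1223]
tcp_rot: [0.993, 0.114, 0.0, -0.0]
ft_force: [1.3, -1.0, -0.2]
finger_gap: 0.001
finger_force: 0.5
```

>>> step_arm:
  plan:
    - {"claw": -1,"delta_pos": [0.0004,-0.0015,0],"delta_rot": [0,0,-1]}
    - {"claw": -1,"delta_pos": [0.0004,-0.0015,0],"delta_rot": [0,0,-1]}
    - {"claw": -1,"delta_pos": [0,0,0],"delta_rot": [0,0,0]}

```text
clock: 12.8
ee_pos: [0.6525, 0.1464, 0.1223]
tcp_rot: [0.991, 0.132, 0.0, -0.0]
ft_force: [2.0, -0.1, 0.4]
finger_gap: 0.001
finger_force: 0.6
```

```bash
python3 rel.py .5735 .1535
```

```text
t 12.8 [0.6525 0.1464 0.1223] az 0.264 tool rel axis in tool frame [ 0.0744  0.0274 -0.    ] F [ 2.  -0.1  0.4] M [-0.24 -0.22  0.02]
```

>>> step_arm:
  plan:
    - {"claw": -1,"delta_pos": [0,-0.0012,0],"delta_rot": [0,0,0]}
    - {"claw": -1,"delta_pos": [0,-0.0012,0],"delta_rot": [0,0,0]}
    - {"claw": -1,"delta_pos": [0,0,0],"delta_rot": [0,0,0]}

```text
clock: 13.1
ee_pos: [0.6518, 0.1486, 0.1223]
tcp_rot: [0.991, 0.131, -0.0, -0.0]
ft_force: [1.0, -0.6, 0.3]
finger_gap: -0.002
finger_force: 0.6
```

```bash
python3 rel.py .5735 .1535; python3 - <<'E'
from w import *
meas(np.array([.5735,.1535]),lambda H,S,V:((H<8)|(H>172))&(S>130),0)
grab('wrist','w6.png')
E
```

```text
t 13.1 [0.6518 0.1486 0.1223] az 0.263 tool rel axis in tool frame [ 0.0743  0.0251 -0.    ] F [ 1.  -0.6  0.3] M [-0.22 -0.22 -0.04]
at [0.6518 0.1486 0.1223] n 1948 mean [0.6519 0.1691] pca az 0.099 sd [0.0037 0.0101] mean az 0.197 far 0.0954
```

View pics/w6.png

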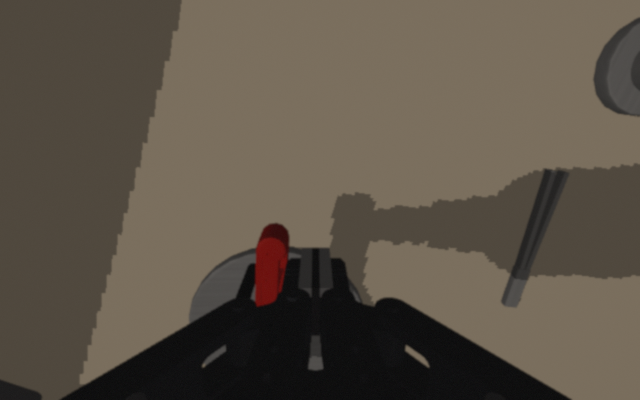

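The wrist view shows the red arm (273,232)–(268,300) against the left finger. It isn't at the stop yet, so I keep pushing gently.

>>> step_arm:
  plan:
    - {"claw": -1,"delta_pos": [0,-0.0015,0],"delta_rot": [0,0,0]}
    - {"claw": -1,"delta_pos": [0,-0.0015,0],"delta_rot": [0,0,0]}
    - {"claw": -1,"delta_pos": [0,0,0],"delta_rot": [0,0,0]}

```text
clock: 13.5
ee_pos: [0.651, 0.1516, 0.1223]
tcp_rot: [0.991, 0.131, -0.0, -0.0]
ft_force: [1.3, -1.2, 0.2]
finger_gap: 0.001
finger_force: 0.6
```

>>> step_arm:
  plan:
    - {"claw": -1,"delta_pos": [0,-0.0015,0],"delta_rot": [0,0,0]}
    - {"claw": -1,"delta_pos": [0,-0.0015,0],"delta_rot": [0,0,0]}
    - {"claw": -1,"delta_pos": [0,0,0],"delta_rot": [0,0,0]}

```text
clock: 13.8
ee_pos: [0.6502, 0.1545, 0.1223]
tcp_rot: [0.991, 0.131, -0.0, -0.0]
ft_force: [1.4, -0.9, 0.2]
finger_gap: 0.004
finger_force: 0.5
```

```bash
python3 rel.py .5735 .1535; python3 - <<'E'
from w import *
meas(np.array([.5735,.1535]),lambda H,S,V:((H<8)|(H>172))&(S>130),0)
E
```

```text
t 13.8 [0.6502 0.1545 0.1223] az 0.264 tool rel axis in tool frame [ 0.0743  0.019  -0.    ] F [ 1.4 -0.9  0.2] M [-0.14 -0.23  0.03]
at [0.6502 0.1545 0.1223] n 1914 mean [0.6507 0.1752] pca az 0.152 sd [0.0037 0.0099] mean az 0.275 far 0.0954
```

>>> step_arm:
  plan:
    - {"claw": -1,"delta_pos": [0,-0.0015,0],"delta_rot": [0,0,0]}
    - {"claw": -1,"delta_pos": [0,0,0],"delta_rot": [0,0,0]}

```text
clock: 14.05
ee_pos: [0.6498, 0.1558, 0.1223]
tcp_rot: [0.991, 0.131, -0.0, -0.0]
ft_force: [0.7, -1.3, -0.2]
finger_gap: 0.001
finger_force: 0.6
```

>>> step_arm:
  plan:
    - {"claw": -1,"delta_pos": [0,-0.0015,0],"delta_rot": [0,0,0]}
    - {"claw": -1,"delta_pos": [0,0,0],"delta_rot": [0,0,0]}

```text
clock: 14.25
ee_pos: [0.6495, 0.1572, 0.1223]
tcp_rot: [0.991, 0.131, 0.0, 0.0]
ft_force: [1.3, -1.6, 0.4]
finger_gap: 0.003
finger_force: 0.8
```

>>> step_arm:
  plan:
    - {"claw": -1,"delta_pos": [0,-0.0015,0],"delta_rot": [0,0,0]}
    - {"claw": -1,"delta_pos": [0,0,0],"delta_rot": [0,0,0]}

```text
clock: 14.45
ee_pos: [0.6494, 0.1575, 0.1223]
tcp_rot: [0.991, 0.131, 0.0, 0.001]
ft_force: [3.0, -4.0, 0.0]
finger_gap: 0.002
finger_force: 2.2
```

```bash
python3 rel.py .5735 .1535; python3 - <<'E'
from w import *
meas(np.array([.5735,.1535]),lambda H,S,V:((H<8)|(H>172))&(S>130),0)
E
```

```text
t 14.45 [0.6494 0.1575 0.1223] az 0.263 tool rel axis in tool frame [0.0744 0.0159 0.    ] F [ 3. -4.  0.] M [-0.83 -0.5  -0.01]
at [0.6494 0.1575 0.1223] n 1895 mean [0.6501 0.1782] pca az 0.184 sd [0.0037 0.0097] mean az 0.312 far 0.0954
```

The force rises and the motion stalls, so the arm is at the stop. One more small press to confirm, then retreat, rise and check.

>>> step_arm:
  plan:
    - {"claw": -1,"delta_pos": [0,-0.0015,0],"delta_rot": [0,0,0]}
    - {"claw": -1,"delta_pos": [0,0,0],"delta_rot": [0,0,0]}

```text
clock: 14.7
ee_pos: [0.6494, 0.1578, 0.1223]
tcp_rot: [0.991, 0.131, 0.0, 0.001]
ft_force: [3.4, -6.7, 0.2]
finger_gap: 0.001
finger_force: 3.6
```

>>> step_arm:
  plan:
    - {"claw": -1,"delta_pos": [0,0.02,0],"delta_rot": [0,0,0]}
    - {"claw": -1,"delta_pos": [0,0.02,0],"delta_rot": [0,0,0]}
    - {"claw": -1,"delta_pos": [0,0,-0.04],"delta_rot": [0,0,0]}
    - {"claw": -1,"delta_pos": [-0.03,0,-0.04],"delta_rot": [0,0,0]}
    - {"claw": -1,"delta_pos": [-0.04,0,-0.03],"delta_rot": [0,0,0]}
    - {"claw": -1,"delta_pos": [-0.04,0,-0.03],"delta_rot": [0,0,0]}
    - {"claw": -1,"delta_pos": [-0.04,0,-0.03],"delta_rot": [0,0,0]}
    - {"claw": -1,"delta_pos": [-0.04,0,0],"delta_rot": [0,0,0]}
    - {"claw": -1,"delta_pos": [0,0,0],"delta_rot": [0,0,0]}

```text
clock: 15.6
ee_pos: [0.4704, 0.0714, 0.2923]
tcp_rot: [0.991, 0.132, -0.002, 0.0]
ft_force: [-0.2, -0.1, -1.4]
finger_gap: -0.001
finger_force: 0.0
```

```bash
python3 - <<'E'
from w import *
C=np.array([.5735,.1535])
meas(C,lambda H,S,V:((H<8)|(H>172))&(S>130),0)
grab('wrist','w7.png')
E
```

```text
at [0.4704 0.0714 0.2923] n 12 mean [0.602  0.1626] pca az 1.853 sd [0.0003 0.0058] mean az 0.31 far 0.0078
```

View pics/w7.png

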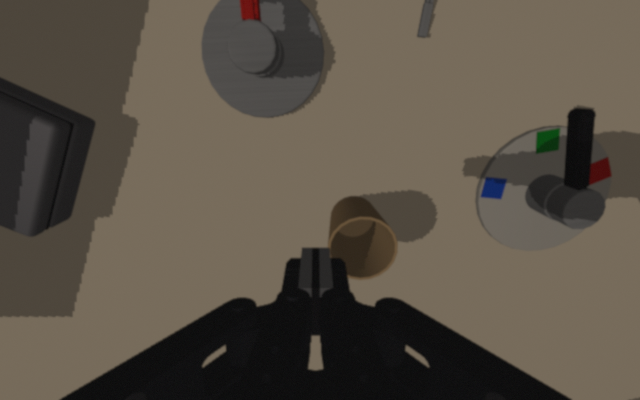

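The view has the temperature tap at (550,190) on the right, and the red arm is cut off at (250,10). I'll check both with the fixed cameras.

```bash
python3 - <<'E'
from h import *
im=[]
for n in('top','scene'):
    p,d,c=grab(n);W=world(d,c);hsv=cv2.cvtColor(p,cv2.COLOR_RGB2HSV);H,S,V=[hsv[...,i].astype(int) for i in range(3)]
    for nm,C,sel in(('temp',(.5145,-.1885),V<45),('stop',(.5735,.1535),((H<8)|(H>172))&(S>130))):
        C=np.array(C);rr=np.hypot(W[...,0]-C[0],W[...,1]-C[1])
        T=W[sel&(rr<.105)&(rr>.03)&(W[...,2]>.056)&(W[...,2]<.071)][:,:2]
        if len(T)<10: print(n,nm,'few',len(T));continue
        A=T-T.mean(0);w,v=np.linalg.eigh(A.T@A);a=v[:,1]*np.sign(v[:,1]@(T.mean(0)-C))
        print(n,nm,len(T),'pca',np.arctan2(a[1],a[0]).round(3),'mean az',np.arctan2(*(T.mean(0)-C)[::-1]).round(3))
    k={'top':(slice(150,280),slice(190,470)),'scene':(slice(140,270),slice(200,480))}[n]
    im.append(cv2.resize(p[k][:,:,::-1],(784,364)[:2],interpolation=cv2.INTER_CUBIC)[:,:])
cv2.imwrite('pics/fin.png',cv2.resize(np.vstack(im),(640,594)))
E
```

```text
top temp 54 pca 0.431 mean az 0.502
top stop 64 pca 0.308 mean az 0.348
scene temp 111 pca 0.451 mean az 0.433
scene stop 108 pca 0.295 mean az 0.293
```

View pics/fin.png

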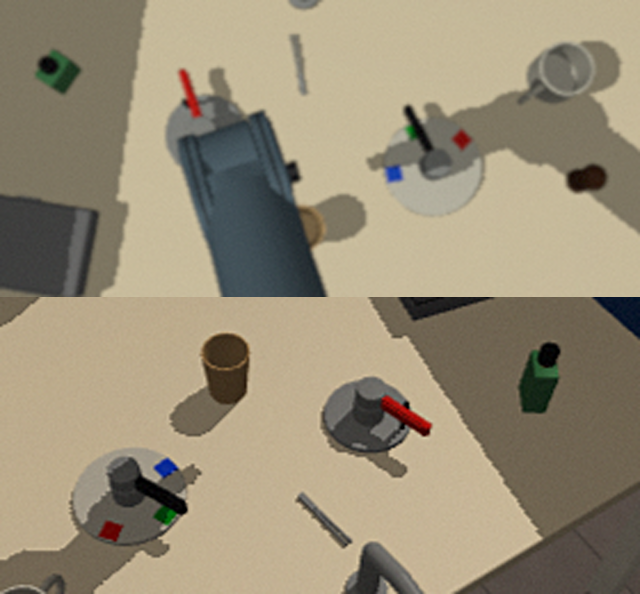

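The crops show the red arm lying against the pin (azimuth about 0.29, expected 0.28) and the black arm over green (within about 0.02 rad). The cup, tweezers and other things stand undisturbed.

```bash
python3 -c "
from station import arm
print(arm.job_done())"
```

```text
the job is handed in; nothing more can be done
None
```

The job is handed in: I pushed the black arm to the green mark first (within about 0.02 rad by camera), then the red arm to its stop pin, and the cameras showed nothing else moved.

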